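# Gather the stir bars in the tote's pouring corner

### The arm

A 7-joint arm with a two-finger parallel gripper is mounted at the origin on a cart in front of the work surface, level with it; the furniture and walls round the work are solid. World frame = base frame: x ahead of the robot, y to its left, z up, the work surface at z = 0. Lengths are in m, angles in rad, forces in N, time in s.
With the tool pointing down it reaches from about 0.425 to 0.925 m from the base axis. Payload 6.8 kg.
Tool frame: the origin (TCP) lies at the very end of the fingers, on their centre line; the grasp point (between the pads) lies 19 mm behind it; z points along the fingers, y is the line along which they close (so a half turn about z gives the same grasp; the last joint's range is limited). The gripper opens to 85 mm and grips with 20 to 120 N. Pads are 22 mm wide; open, the fingers measure 114 mm over their backs; the gripper's body (76 mm by 85 mm) begins 54 mm behind the grasp point. The pads swing forward as they close: fully open they stand 13 mm farther back than shut.
Start: joints at [1.239, 0.477, 0.022, 1.555, -0.011, 1.109, -0.083], TCP at [0.15, -0.658, 0.231] pointing down, gripper open.
Joint ranges: [-2.96, 2.96], [-0.34, 2.1], [-1.41, 1.46], [0.24, 2.44], [-1.37, 4.51], [0.17, 1.92], [-2.96, 2.96]. Speed limits (rad/s): [2.39, 2.39, 3.14, 3.14, 3.14, 3.14, 3.14].

### API

Orientations are given as a unit quaternion [w, x, y, z].
In Python, from station import bot gives the robot as it stands.
- The arm moves only by the tool jog_arm, never from a script. Its argument "motion" is a list of rows, each a list of 7 numbers: the turn, a rotation vector about the tool's x, y, z in rad, then the shift along the tool's x, y, z in mm, then the finger opening in mm, from 0 to 85.4. A call has 1 to 10 rows; each row is the pose to reach, as a shift and turn from the pose commanded when the call began, along the tool's axes at that moment; what a row does not reach only later rows make up. A row lasts 1/8 s, in which the tool goes at most 62.5 mm and 10.7 degrees, less where a joint would pass 70% of its speed; a pose out of reach is approached as far as the arm can. A call with a gripper value outside its range is refused whole. The fingers move at their own pace and stop on an object; "grip_force" is the grip in N (left out, the last holds). Time passes only in rows, so rows that repeat a pose let the fingers close. It gives the time, the measured TCP pose, the force, the opening and the grip force at its end, in the units of the state.
- bot.get_obs(): the state, without advancing time (a new reading comes with each control period).
- bot.read_camera(name): name is "scene" or "top" or "wrist"; returns a dict with "pixels" (480x640x3 uint8, red, green, blue), "camera_matrix" (3x3 intrinsics, pixels), "T" (4x4, takes a point from camera to world coordinates); the wrist camera has in their place "tool_from_camera" (4x4, takes a point from camera to tool coordinates, whose origin is the TCP and whose axes are the flange's). Camera axes: x right, y down, z forward; pixel columns grow to the right and rows downward; lengths in m; the calibration is good to about 2 mm. The wrist camera is an equidistant fisheye: a pixel r from the principal point sees the ray r / f radians off the axis. A picture is of the moment at which its call begins: read the wrist's pose just before it. There is no depth.
- bot.hand_in(): hands the job in; it is judged then, once.
Trained networks look in a picture, given as the dict that the camera call returned (one of the last four; its "shot" number tells which), for a name from the list of things; names that differ only in an ending like _2 or _b are one class to them, and where a whole thing is asked for, a point or a joint stands for the part that bears it (a point fixed in the world has none). Each returns a list of dicts, best first, with "score" (0 to 1); they miss things now and then, are a little off and sometimes report something else, mostly with a low value. They report only what shows in the picture. A call takes as long as a camera call.
- bot.spot_in(thing, picture): "xy" ([column, row] in pixels, amid what is visible of it).
- bot.tip_of(thing, picture): "xy" ([column, row] in pixels: a listed point, or the origin of a listed thing).
The state is a dict: "t": time; "q": joint angles; "joint_vel": joint speeds; "joint_torque": joint torques, N m; "eef_pos": TCP position; "tool_rot": TCP orientation; "contact_force": force on the tool from outside, world axes, zero at the start; "torque": the same for the moment, N m; "gripper_width": opening from 0.0 (shut) to 1.0 (fully open); "grasp_force": force on a finger pad.
Only numpy, scipy, OpenCV 4.12 (cv2) and the standard library are available. Lean on these libraries where they do the work, as an engineer would, in place of code of your own. Each camera call takes 0.05 s, during which the arm holds its last target. There are 200 camera calls.

### The job

Press the stir bar dispenser's spring pedal right down to its stop so that the two waiting bars roll into the tote, and let the pedal come up again. Then take the tote by its handle, draw it out from under the chute, lift it clear of the desk and tilt it until all three stir bars have slid together into the corner with the pouring lip. Finish while still holding the tote up in the air, tilted and steady, with the bars in that corner and leave the things standing around where they are.

Things in the scene. Friction and masses are not known exactly. Their poses are not given: they have to be found in the camera images.
- dispenser: fixed grey dispenser on the desk behind the tote; its chute holds two stir bars behind a steel gate (up to 130 mm high when lifted). Origin on the desk, x away from the robot at yaw 0, y left. The chute, 32 mm wide, rises 20 degrees from its lower end at x = -40 mm to x = +77 mm, 117 mm high. The pedal is on the +y side, its hinge along x at y = +60 mm, 85 mm high
- chute_end (a point): middle of the chute floor at its lower end, 57 mm above the desk; the chute is 3 mm thick there and hangs about 20 mm over the inside of the tote's far (+x) wall, with 13 mm of air above the rim. A tote lifted straight up would hit it, so it must be drawn towards its own -x first
- pedal (a joint): angle of the spring pedal: 0 up at rest, 0.36 rad fully down at its stop. Pressing it lifts the gate, which passes the bars from about 0.2 rad on. The spring asks about 3 N at the pad to start and 8 N at the stop, and brings the pedal up again
- pedal_pad (a point): middle of the upper face of the pedal's ribbed steel pad (42 mm along the dispenser's x, 46 mm along its y), 65 mm from the hinge, 90 mm above the desk at rest, 23 mm lower at the stop (it turns about the dispenser's x axis, the outer end going down); dispenser frame (13, +125, 90) mm at rest
- tote: plain grey plastic tote, open at the top, outside 160 mm (x) by 140 mm (y), walls 40 mm high, walls and floor 3 mm thick, 0.3 kg. Origin at the middle of its underside, z up. It stands with its +x wall under the chute. A fixed arched handle crosses it along y above x = 0, its posts outside the walls
- tote_handle (a point): middle of the tote's handle bar, 120 mm above its underside; the bar runs along the tote's y, 138 mm long between the posts, 16 mm thick along the tote's x and 18 mm high
- lip_corner (a point): inner corner of the tote's floor under the pouring lip, at (-77, +67, 3) mm in the tote's frame (near left at yaw 0). The lip is a 30 mm wide spout of the same grey standing out 28 mm from this corner at the rim; no other corner has one
- bar_1: white plastic magnetic stir bar, a smooth slippery (friction about 0.12) stubby rod with round ends, 12 mm thick, 22 mm long, 10 g, that rolls and slides easily; waits in the chute, against the gate. Origin at its middle, x along it
- bar_2: white plastic magnetic stir bar, a smooth slippery (friction about 0.12) stubby rod with round ends, 12 mm thick, 22 mm long, 10 g, that rolls and slides easily; waits in the chute, behind the first. Origin at its middle, x along it
- bar_3: white plastic magnetic stir bar, a smooth slippery (friction about 0.12) stubby rod with round ends, 12 mm thick, 22 mm long, 10 g, that rolls and slides easily; lies in the tote. Origin at its middle, x along it
- timer: bystander: white timer, 64x64x19 mm, origin under its middle. Left of it (y above 0.25 m) stands a fixed clear hood with panels up to 0.53 m high: keep the hand out of it. On a small table at the robot's left, round x = 0.22, y = 0.37 m, stands a fixed black microscope 0.29 m high: pass over it
- fixative_can: bystander: white bottle with black cap, 36 mm wide, 104 mm high, origin under its middle
- stain_bottle_1: bystander: brown bottle, 30 mm wide, 74 mm high, origin under its middle. Behind the brown bottles, at the right, stands a fixed grey drawer cabinet 0.21 m high
- stain_bottle_2: bystander: brown bottle, 30 mm wide, 74 mm high, origin under its middle
- petri_3: bystander: petri dish, 64 mm wide, 11 mm high, origin under its middle

How it is judged:
By the outcome, as a careful person would: the job done as asked, in the order asked, and still so for the second after the job is handed in, while the arm keeps its last pose, push and grip.
It also fails if it takes over 58 s, if anything falls off the work surface, if the arm or the gripper's body presses on something with over 40 N, if the wrist force passes 120 N, or if a joint passes its speed limit or range.

## Working session

There is one attempt and no reset: what is moved stays moved. The work goes in short steps, Python scripts to look and compute and a tool call to move; the robot and the scene stay as the last step left them, time stands still between calls to the robot, and variables do not carry over. Pictures are saved under pics/ and viewed, at most 10 in all, crops included, and the job is handed in when it is done.

Besides the shell and the picture viewer there is one more tool, called after "Call:" in YAML: its name, and indented under it one key for each argument. jog_arm: Moves the arm, as the interface text tells. Its arguments: {"type":"object","properties":{"motion":{"type":"array"},"grip_force":{"type":"number"}},"required":["motion"]}

```bash
mkdir -p pics; ls
cat > h.py <<'E'
import numpy as np, cv2
from scipy.spatial.transform import Rotation as R
from station import bot
def ray(pic,xy):
    K=pic["camera_matrix"]; T=np.array(pic["T"])
    d=np.linalg.inv(K)@np.array([xy[0],xy[1],1.]); d=T[:3,:3]@d
    return T[:3,3],d/np.linalg.norm(d)
def atz(pic,xy,z):
    o,d=ray(pic,xy); return o+d*(z-o[2])/d[2]
def proj(pic,p):
    T=np.array(pic["T"]); c=T[:3,:3].T@(np.array(p)-T[:3,3]); u=np.array(pic["camera_matrix"])@c; return u[:2]/u[2]
def tri(a,b):
    (o1,d1),(o2,d2)=a,b
    A=np.stack([d1,-d2],1); s=np.linalg.lstsq(A,o2-o1,rcond=None)[0]
    p,q=o1+d1*s[0],o2+d2*s[1]; return (p+q)/2,np.linalg.norm(p-q)
def rot(s): 
    q=s["tool_rot"]; return R.from_quat([q[1],q[2],q[3],q[0]])
def save(pic,name,img=None): cv2.imwrite("pics/"+name+".png",(pic["pixels"] if img is None else img)[:,:,::-1])
E
python3 - <<'E'
from h import *
s=bot.get_obs(); print(s)
np.set_printoptions(precision=4,suppress=True)
sc=bot.read_camera("scene"); tp=bot.read_camera("top")
save(sc,"scene0"); save(tp,"top0")
print(sc["T"],tp["T"],sc["camera_matrix"],tp["camera_matrix"])
for n,z in [("tote_handle",.12),("pedal_pad",.09),("chute_end",.057),("lip_corner",.003),("tote",0),("dispenser",0),("bar_1",None),("bar_3",.009),("timer",0),("fixative_can",0),("stain_bottle_1",0),("petri_3",0)]:
    a=bot.tip_of(n,sc)[:2]; b=bot.tip_of(n,tp)[:2]
    print(n,[(np.round(r["xy"]),round(r["score"],2)) for r in a],[(np.round(r["xy"]),round(r["score"],2)) for r in b])
    if a and b: print("   tri",*tri(ray(sc,a[0]["xy"]),ray(tp,b[0]["xy"])))
    if z is not None:
        if b: print("   top@z",[atz(tp,r["xy"],z) for r in b])
        if a: print("   sc@z",[atz(sc,r["xy"],z) for r in a])
E
```

```text
pics
{'t': 0.0, 'q': array([ 1.2389147 ,  0.477785  ,  0.02231553,  1.55647983, -0.01150541,
        1.10928454, -0.08310329]), 'joint_vel': array([ 1.21744021e-03,  7.29700916e-05,  6.73553497e-04, -1.64159310e-03,
        9.34005314e-04,  8.39860853e-04,  8.09321588e-04]), 'joint_torque': array([ 7.21447268e-04, -5.96455836e+01,  1.60916727e+00, -2.81193835e+01,
        1.27077903e-02,  9.23201675e-03,  4.02650210e-05]), 'eef_pos': array([ 0.14966181, -0.6575808 ,  0.23032339]), 'tool_rot': array([-9.00135736e-04,  9.93744263e-01,  1.11675883e-01, -1.61500823e-04]), 'contact_force': array([-0.91264195, -1.50648352,  0.19430997]), 'torque': array([0.00830124, 0.00024342, 0.05598641]), 'grasp_force': 0.0, 'gripper_width': 1.0007342736068636}
[[-0.4437 -0.6563  0.6102  0.0814]
 [-0.8961  0.3135 -0.3143  0.2206]
 [ 0.015  -0.6862 -0.7272  0.7352]
 [ 0.      0.      0.      1.    ]] [[ 0.0104 -0.9974  0.0716  0.5275]
 [-0.9999 -0.0107 -0.0035 -0.0597]
 [ 0.0042 -0.0716 -0.9974  1.1736]
 [ 0.      0.      0.      1.    ]] [[509.4153   0.     328.0579]
 [  0.     509.4153 243.5938]
 [  0.
[... 2734 characters left out ...]
 [array([0.7805, 0.0684, 0.    ])]
   sc@z [array([0.7746, 0.0775, 0.    ])]
stain_bottle_1 [(array([436., 244.]), 0.96), (array([474., 263.]), 0.72)] [(array([413., 235.]), 0.69), (array([432., 264.]), 0.49)]
   tri [ 0.6048 -0.2889  0.0017] 0.002857403168574707
   top@z [array([ 0.6058, -0.2881,  0.    ]), array([ 0.5321, -0.3362,  0.    ])]
   sc@z [array([ 0.6053, -0.2913,  0.    ]), array([ 0.53 , -0.328,  0.   ])]
petri_3 [(array([470., 292.]), 0.96)] [(array([408., 290.]), 0.8), (array([312., 260.]), 0.26)]
   tri [ 0.4702 -0.2734  0.0086] 0.004621209287148746
   top@z [array([ 0.4683, -0.2768,  0.    ]), array([ 0.5411, -0.0346,  0.    ])]
   sc@z [array([ 0.476 , -0.2772,  0.    ])]
```

View pics/scene0.png

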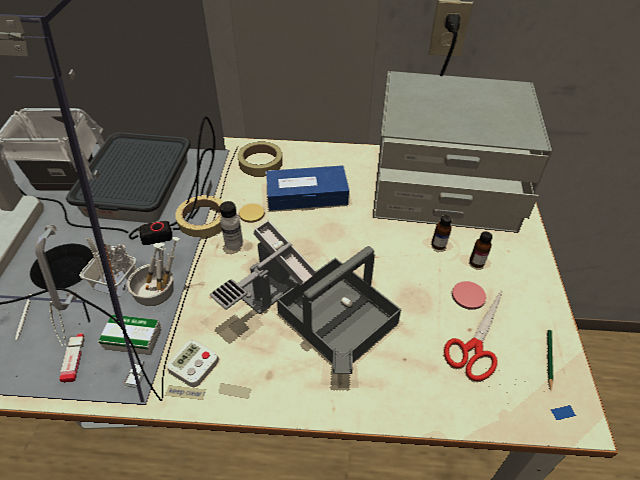

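View pics/top0.png

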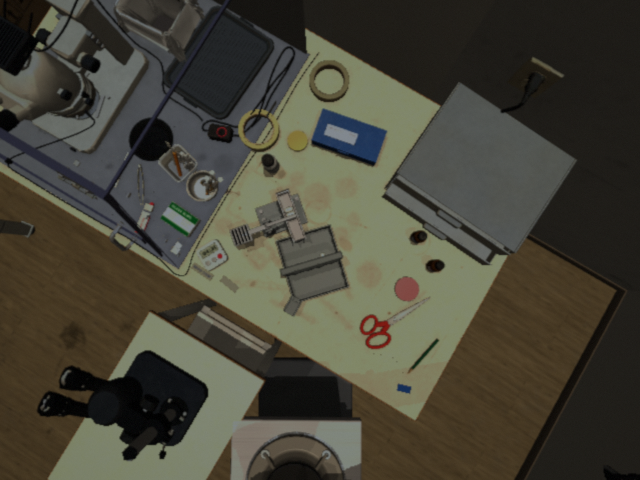

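The tote's handle is centred at about (312,261) in the top view, and its lip at (293,302) is the near-left corner. The pedal pad is at (243,236). From handle to lip I get a tote yaw of about 17°. The measured heights agree with the given ones, so I'm moving towards the pedal by way of a mid waypoint.

Call:
jog_arm:
  motion:
    - [0, 0, -0.8, 432, -320, -20, 0]
    - [0, 0, -0.8, 432, -320, -20, 0]
    - [0, 0, -0.8, 432, -320, -20, 0]
    - [0, 0, -0.8, 432, -320, -20, 0]
    - [0, 0, -0.8, 432, -320, -20, 0]
    - [0, 0, -0.8, 432, -320, -20, 0]
    - [0, 0, -0.8, 432, -320, -20, 0]
    - [0, 0, -0.8, 432, -320, -20, 0]
    - [0, 0, -0.8, 432, -320, -20, 0]
    - [0, 0, -0.8, 432, -320, -20, 0]

```text
t: 2.55
eef_pos: [0.5024, -0.2466, 0.2517]
tool_rot: [-0.0, 0.87, 0.493, 0.001]
contact_force: [0.4, -0.5, -0.2]
gripper_width: -0.002
grasp_force: 0.0
```

```bash
cat >> h.py <<'E'
def goal(yaw): # tool down, tool y at angle yaw
    s,c=np.sin(yaw),np.cos(yaw)
    return R.from_matrix(np.array([[-s,c,0],[c,s,0],[0,0,-1]]))  # columns x=(-s,c,0), y=(c,s,0)
def rel(p,G):
    s=bot.get_obs(); r=rot(s)
    return np.round((r.inv()*G).as_rotvec(),3), np.round(r.inv().apply(np.array(p)-s["eef_pos"])*1000,1)
E
python3 - <<'E'
from h import *
s=bot.get_obs(); print(s["t"],s["eef_pos"],s["q"],s["contact_force"],rot(s).as_matrix())
print(rel([.597,.126,.2],goal(np.deg2rad(17))))
E
```

```text
2.55 [ 0.50244015 -0.24660945  0.25170497] [ 0.65182593  0.29387345 -0.37343946  1.79211276  0.11856867  1.0764934
 -0.30374117] [ 0.43049819 -0.52709385 -0.19493168] [[ 5.14520662e-01  8.57476365e-01  1.66518309e-03]
 [ 8.57476060e-01 -5.14522650e-01  1.11798052e-03]
 [ 1.81541629e-03  8.52630562e-04 -9.99997989e-01]]
(array([ 0.002, -0.001, -0.837]), array([ 368.1, -110.7,   52.3]))
```

Call:
jog_arm:
  motion:
    - [0, 0, -0.84, 368, -111, 20, 0]
    - [0, 0, -0.84, 368, -111, 20, 0]
    - [0, 0, -0.84, 368, -111, 20, 0]
    - [0, 0, -0.84, 368, -111, 20, 0]
    - [0, 0, -0.84, 368, -111, 20, 0]
    - [0, 0, -0.84, 368, -111, 20, 0]
    - [0, 0, -0.84, 368, -111, 20, 0]
    - [0, 0, -0.84, 368, -111, 20, 0]

```text
t: 3.55
eef_pos: [0.5967, 0.121, 0.231]
tool_rot: [0.0, 0.596, 0.803, -0.0]
contact_force: [-0.6, 0.0, 0.1]
gripper_width: 0.003
grasp_force: 0.0
```

```bash
cat >> h.py <<'E'
def wray(pic,s,xy):
    K=np.array(pic["camera_matrix"]); X=np.array(pic["tool_from_camera"])
    v=np.array([xy[0]-K[0,2],xy[1]-K[1,2]])/K[0,0]; th=np.linalg.norm(v)
    d=np.array([*(v/th*np.sin(th)),np.cos(th)])
    r=rot(s); return s["eef_pos"]+r.apply(X[:3,3]), r.apply(X[:3,:3]@d)
def watz(pic,s,xy,z):
    o,d=wray(pic,s,xy); return o+d*(z-o[2])/d[2]
E
python3 - <<'E'
from h import *
s=bot.get_obs(); print(s["t"],s["eef_pos"],s["q"],rot(s).as_matrix())
w=bot.read_camera("wrist"); save(w,"w1")
for n,z in [("pedal_pad",.09),("tote_handle",.12),("lip_corner",.003),("chute_end",.057)]:
    for r in bot.tip_of(n,w)[:2]: print(n,np.round(r["xy"]),round(r["score"],2),watz(w,s,r["xy"],z))
for r in bot.spot_in("bar_1",w): print(r, watz(w,s,r["xy"],.1))
E
```

```text
3.55 [0.59666386 0.12098685 0.23095803] [ 0.17552325  0.44253073 -0.63809688  1.68640798  0.28946598  1.10947138
 -0.25385766] [[-2.88874073e-01  9.57366962e-01 -5.19029227e-04]
 [ 9.57366895e-01  2.88873610e-01 -8.16372726e-04]
 [-6.31634431e-04 -7.32730314e-04 -9.99999532e-01]]
pedal_pad [334. 215.] 0.55 [0.60007188 0.13101268 0.09      ]
tote_handle [210. 372.] 0.92 [ 0.53390708 -0.03058287  0.12      ]
lip_corner [166. 257.] 0.81 [0.43964032 0.0092447  0.003     ]
chute_end [288. 331.] 0.63 [ 0.59436158 -0.00435596  0.057     ]
{'xy': [241.3, 335.9], 'score': 0.48} [0.5527769  0.00477183 0.1       ]
```

View pics/w1.png

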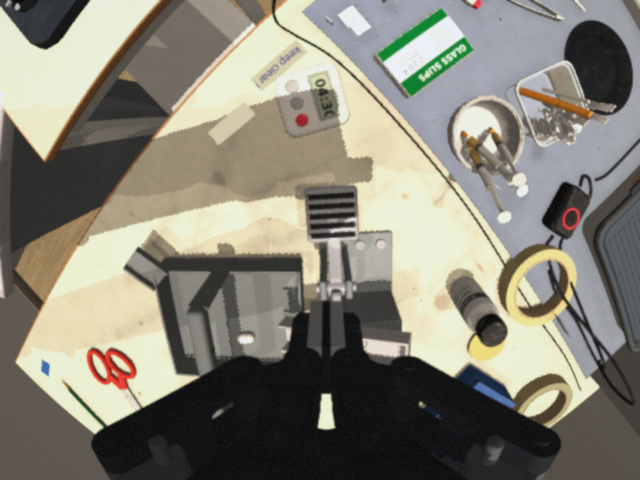

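The wrist view shows the pad centred at (332,214), about (0.600, 0.131). The ribs lie square in the image, so the hand is already aligned. I'll descend to just above the pad and then press.

Call:
jog_arm:
  motion:
    - [0, 0, 0, 11, 5, 60, 0]
    - [0, 0, 0, 11, 5, 110, 0]
    - [0, 0, 0, 11, 5, 130, 0]
    - [0, 0, 0, 11, 5, 140, 0]
    - [0, 0, 0, 11, 5, 148, 0]
    - [0, 0, 0, 11, 5, 154, 0]
    - [0, 0, 0, 11, 5, 158, 0]
    - [0, 0, 0, 11, 5, 158, 0]

```text
t: 4.85
eef_pos: [0.5995, 0.133, 0.0747]
tool_rot: [0.001, 0.597, 0.802, 0.0]
contact_force: [-2.2, -2.4, 7.6]
gripper_width: 0.002
grasp_force: 3.0
```

Call:
jog_arm:
  motion:
    - [0, 0, 0, 0, 0, 3, 0]
    - [0, 0, 0, 0, 0, 5, 0]
    - [0, 0, 0, 0, 0, 6, 0]
    - [0, 0, 0, 0, 0, 6, 0]

```text
t: 5.35
eef_pos: [0.6, 0.1328, 0.0693]
tool_rot: [0.002, 0.597, 0.802, 0.001]
contact_force: [-1.6, -3.1, 8.4]
gripper_width: -0.004
grasp_force: 3.6
```

Call:
jog_arm:
  motion:
    - [0, 0, 0, 0, 0, 2, 0]
    - [0, 0, 0, 0, 0, 4, 0]
    - [0, 0, 0, 0, 0, 4, 0]
    - [0, 0, 0, 0, 0, 4, 0]

```text
t: 5.85
eef_pos: [0.6004, 0.133, 0.0663]
tool_rot: [0.002, 0.597, 0.802, 0.001]
contact_force: [-2.7, -4.1, 14.2]
gripper_width: -0.001
grasp_force: 6.6
```

The force jumped from 8.4 N to 14.2 N over 3 mm, so the pedal is at its stop. I'll press a little more, hold, and check the bars.

Call:
jog_arm:
  motion:
    - [0, 0, 0, 0, 0, 2, 0]
    - [0, 0, 0, 0, 0, 2, 0]
    - [0, 0, 0, 0, 0, 2, 0]
    - [0, 0, 0, 0, 0, 2, 0]
    - [0, 0, 0, 0, 0, 2, 0]
    - [0, 0, 0, 0, 0, 2, 0]

```text
t: 6.6
eef_pos: [0.6006, 0.1329, 0.0658]
tool_rot: [0.003, 0.597, 0.802, 0.001]
contact_force: [-6.7, -6.2, 27.2]
gripper_width: -0.002
grasp_force: 12.0
```

Run:
```python
from h import *
sc=bot.read_camera("scene"); tp=bot.read_camera("top"); w=bot.read_camera("wrist")
for p in (sc,tp,w): print([(np.round(r["xy"]),round(r["score"],2)) for r in bot.spot_in("bar_1",p)])
a=cv2.resize(sc["pixels"][200:390,200:420],None,fx=2,fy=2); b=cv2.resize(tp["pixels"][180:275,225:350],None,fx=3,fy=4)
b=cv2.resize(b,(360,380)); save(None,"press",np.hstack([a,b]))
```

```text
[(array([345., 298.]), 0.51)]
[]
[(array([112., 408.]), 0.5)]
```

View pics/press.png

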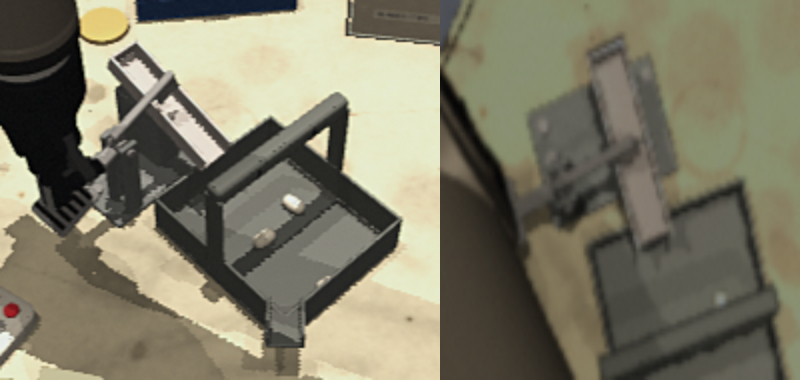

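The crop shows all three bars in the tote, at (290,203), (263,238) and (322,280), and the chute is empty. The force reached 27 N with almost no more travel, so the pedal was fully down. Now I'll release it and go above the handle.

Call:
jog_arm:
  motion:
    - [0, 0, 0, 0, 0, -40, 0]
    - [0, 0, 0, 0, 0, -100, 0]
    - [0, 0, 0, 0, 0, -155, 0]
    - [0, 0, 0, -60, -45, -160, 45]
    - [0, 0, 0, -110, -85, -160, 45]
    - [0, 0, 0, -142, -111, -160, 45]
    - [0, 0, 0, -142, -111, -160, 45]
    - [0, 0, 0, -142, -111, -160, 45]

```text
t: 7.9
eef_pos: [0.5337, -0.0338, 0.2222]
tool_rot: [0.001, 0.596, 0.803, 0.001]
contact_force: [1.4, 1.2, -0.5]
gripper_width: 0.528
grasp_force: 0.0
```

Run:
```python
from h import *
s=bot.get_obs(); print(s["t"],s["eef_pos"],s["q"],s["gripper_width"],s["contact_force"])
w=bot.read_camera("wrist")
for n,z in [("tote_handle",.12),("lip_corner",.003),("pedal_pad",.09)]:
    for r in bot.tip_of(n,w)[:2]: print(n,np.round(r["xy"]),round(r["score"],2),watz(w,s,r["xy"],z))
save(w,"w2")
```

```text
7.9 [ 0.5336834  -0.03378688  0.22218993] [ 0.47229587  0.32095958 -0.63593231  1.86834493  0.22163497  1.02075535
  0.03720847] 0.5277980980261882 [ 1.43723531  1.19126762 -0.53000002]
tote_handle [324. 241.] 0.84 [ 0.53179892 -0.03356325  0.12      ]
lip_corner [244. 138.] 0.63 [0.43779758 0.00753916 0.003     ]
pedal_pad [469.  56.] 0.57 [0.5971812  0.12943278 0.09      ]
```

View pics/w2.png

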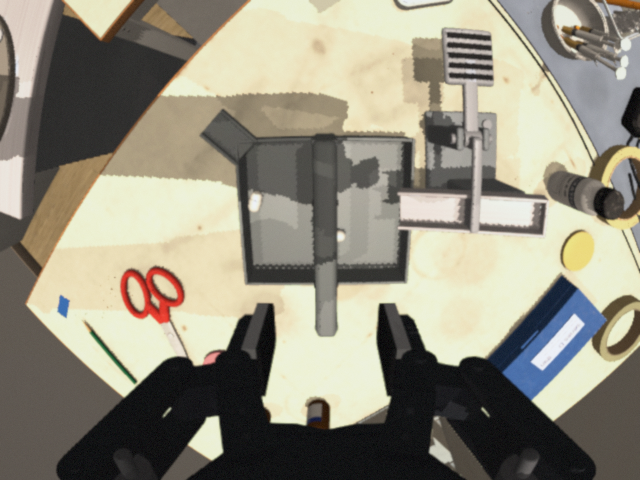

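The handle stands upright in the image at column 325, midway between the fingers, so yaw and centring are right. Next I'll descend and grip.

Call:
jog_arm:
  motion:
    - [0, 0, 0, 0, -1, 50, 45]
    - [0, 0, 0, 0, -1, 95, 45]
    - [0, 0, 0, 0, -1, 115, 45]
    - [0, 0, 0, 0, -1, 121, 45]
    - [0, 0, 0, 0, -1, 121, 45]
    - [0, 0, 0, 0, -1, 121, 0]
    - [0, 0, 0, 0, -1, 121, 0]
    - [0, 0, 0, 0, -1, 121, 0]
    - [0, 0, 0, 0, -1, 121, 0]
    - [0, 0, 0, 0, -1, 121, 0]
  grip_force: 80

```text
t: 9.35
eef_pos: [0.5334, -0.0344, 0.1012]
tool_rot: [0.001, 0.596, 0.803, 0.001]
contact_force: [3.2, 0.6, 6.3]
gripper_width: 0.171
grasp_force: 78.8
```

Call:
jog_arm:
  motion:
    - [0, 0, 0, 0, 0, -2, 0]
    - [0, 0, 0, 0, -3, -3, 0]
    - [0, 0, 0, 0, -9, -3, 0]
    - [0, 0, 0, 0, -17, -3, 0]
    - [0, 0, 0, 0, -26, -3, 0]
    - [0, 0, 0, 0, -35, -3, 0]
    - [0, 0, 0, 0, -44, -3, 0]
    - [0, 0, 0, 0, -52, -3, 0]
    - [0, 0, 0, 0, -57, -3, 0]
    - [0, 0, 0, 0, -60, -3, 0]

```text
t: 10.6
eef_pos: [0.4744, -0.052, 0.1034]
tool_rot: [0.0, 0.596, 0.803, 0.0]
contact_force: [0.1, 0.7, -3.6]
gripper_width: 0.175
grasp_force: 78.0
```

The tote is clear of the chute, so I'll lift it.

Call:
jog_arm:
  motion:
    - [0, 0, 0, 0, 0, -8, 0]
    - [0, 0, 0, 0, 0, -24, 0]
    - [0, 0, 0, 0, 0, -45, 0]
    - [0, 0, 0, 0, 0, -68, 0]
    - [0, 0, 0, 0, 0, -91, 0]
    - [0, 0, 0, 0, 0, -114, 0]
    - [0, 0, 0, 0, 0, -135, 0]
    - [0, 0, 0, 0, 0, -150, 0]
    - [0, 0, 0, 0, 0, -157, 0]
    - [0, 0, 0, 0, 0, -160, 0]

```text
t: 11.85
eef_pos: [0.4745, -0.0519, 0.2635]
tool_rot: [0.0, 0.596, 0.803, -0.0]
contact_force: [0.3, -0.2, -3.5]
gripper_width: 0.176
grasp_force: 78.1
```

Call:
jog_arm:
  motion:
    - [-0.02, -0.02, 0, 0, 0, 0, 0]
    - [-0.05, -0.05, 0, 0, 0, 0, 0]
    - [-0.09, -0.09, 0, 0, 0, 0, 0]
    - [-0.13, -0.13, 0, 0, 0, 0, 0]
    - [-0.17, -0.17, 0, 0, 0, 0, 0]
    - [-0.21, -0.21, 0, 0, 0, 0, 0]
    - [-0.25, -0.25, 0, 0, 0, 0, 0]
    - [-0.28, -0.28, 0, 0, 0, 0, 0]
    - [-0.3, -0.3, 0, 0, 0, 0, 0]
    - [-0.31, -0.31, 0, 0, 0, 0, 0]

```text
t: 13.1
eef_pos: [0.4736, -0.0517, 0.2625]
tool_rot: [0.215, 0.582, 0.784, 0.031]
contact_force: [0.9, 0.6, -2.8]
gripper_width: 0.171
grasp_force: 78.2
```

Run:
```python
from h import *
s=bot.get_obs(); M=rot(s).as_matrix(); print(s["t"],s["eef_pos"],s["q"],s["gripper_width"],s["contact_force"],M)
g=s["eef_pos"]-M[:,2]*.019
def tw(p): p=np.array(p,float)/1000; return g+M@np.array([p[1],p[0],-(p[2]-.12)])
sc=bot.read_camera("scene"); w=bot.read_camera("wrist")
for n in ("bar_1","lip_corner"):
    for p in (sc,w): print(n,[(np.round(r["xy"]),round(r["score"],2)) for r in bot.tip_of(n,p)])
for q in ([-77,67,3],[77,67,3],[-77,-67,3]): print("pred",tw(q),proj(sc,tw(q)))
c=np.int32(proj(sc,tw([-60,50,8]))); x0=int(np.clip(c[0]-100,0,440));y0=int(np.clip(c[1]-150,0,280))
print(x0,y0)
a=cv2.resize(sc["pixels"][y0:y0+200,x0:x0+200],(400,400)); b=cv2.resize(w["pixels"],(400,400))
save(None,"tilt",np.hstack([a,b]))
```

```text
13.1 [ 0.47360028 -0.05166441  0.26249725] [ 0.54203296 -0.04561505 -0.71545647  2.21562636  0.39916904  0.64927373
 -0.1662774 ] 0.17128088504267663 [ 0.91041499  0.63219365 -2.7975598 ] [[-0.23073633  0.89846756  0.37351947]
 [ 0.92545371  0.32119524 -0.20092048]
 [-0.30049321  0.29931532 -0.90560155]]
bar_1 [(array([373., 253.]), 0.64), (array([399., 290.]), 0.53), (array([348., 287.]), 0.5), (array([378., 310.]), 0.35)]
bar_1 [(array([224., 236.]), 0.75), (array([214., 167.]), 0.71), (array([209., 289.]), 0.62), (array([294., 156.]), 0.57)]
lip_corner [(array([376., 320.]), 0.97), (array([471., 290.]), 0.28)]
lip_corner [(array([210., 150.]), 0.67), (array([224., 236.]), 0.32)]
pred [ 0.42556386 -0.03408125  0.13056797] [374.49133966 319.83129242]
pred [0.56392786 0.01538281 0.17666253] [302.42344222 245.11319567]
pred [ 0.45648252 -0.15809205  0.17083406] [438.57633007 258.6480773 ]
274 152
```

View pics/tilt.png

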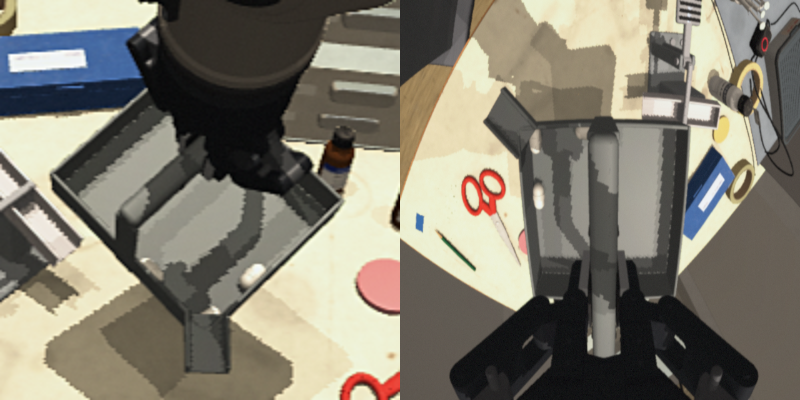

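One bar is in the corner. The other two, at (255,277) and (150,265) in the left crop, are still sliding along the walls, so I'll wait and look again.

Call:
jog_arm:
  motion:
    - [0, 0, 0, 0, 0, 0, 0]
    - [0, 0, 0, 0, 0, 0, 0]
    - [0, 0, 0, 0, 0, 0, 0]
    - [0, 0, 0, 0, 0, 0, 0]
    - [0, 0, 0, 0, 0, 0, 0]
    - [0, 0, 0, 0, 0, 0, 0]
    - [0, 0, 0, 0, 0, 0, 0]
    - [0, 0, 0, 0, 0, 0, 0]

```text
t: 14.4
eef_pos: [0.4746, -0.0519, 0.2633]
tool_rot: [0.215, 0.582, 0.784, 0.032]
contact_force: [-0.2, -0.1, -3.2]
gripper_width: 0.174
grasp_force: 78.2
```

```bash
cat > look.py <<'E'
from h import *
import sys
s=bot.get_obs(); M=rot(s).as_matrix(); print(s["t"],s["eef_pos"],s["gripper_width"],s["contact_force"])
g=s["eef_pos"]-M[:,2]*.019
def inv(o,d,z=.009): # ray with tote plane at height z, tote coords (mm)
    B=np.stack([M[:,1],M[:,0],-M[:,2]],1); o2=B.T@(o-g)+[0,0,.12]; d2=B.T@d
    return np.round(1000*(o2+d2*(z-o2[2])/d2[2]))
sc=bot.read_camera("scene"); w=bot.read_camera("wrist")
for r in bot.spot_in("bar_1",sc): print("sc",np.round(r["xy"]),round(r["score"],2),inv(*ray(sc,r["xy"])))
for r in bot.spot_in("bar_1",w): print("w",np.round(r["xy"]),round(r["score"],2),inv(*wray(w,s,r["xy"])))
a=cv2.resize(sc["pixels"][220:350,310:440],(400,400),interpolation=cv2.INTER_CUBIC); b=cv2.resize(w["pixels"][90:290,130:330],(400,400),interpolation=cv2.INTER_CUBIC)
save(None,sys.argv[1],np.hstack([a,b]))
E
python3 look.py l1
```

```text
14.4 [ 0.47458779 -0.05188444  0.26330835] 0.17354446730196652 [-0.23121007 -0.13218404 -3.20968364]
sc [398. 291.] 0.49 [-72.  14.   9.]
sc [350. 285.] 0.47 [-18.  59.   9.]
w [289. 157.] 0.77 [-24.  60.   9.]
w [220. 231.] 0.75 [-72.  11.   9.]
w [215. 171.] 0.7 [-72.  53.   9.]
```

View pics/l1.png

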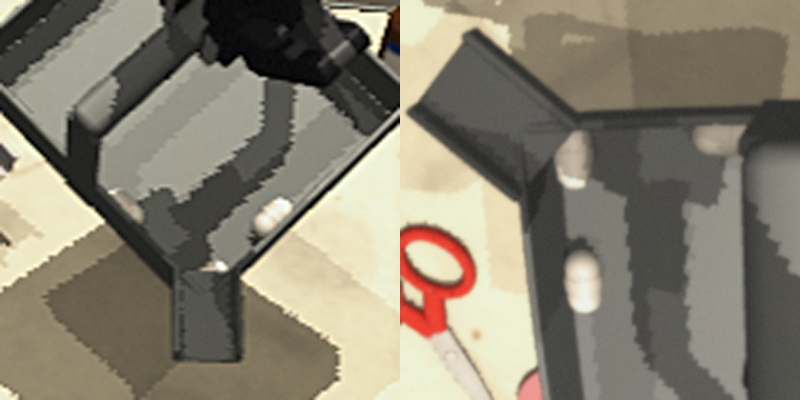

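All three bars lie at rest against the two walls. One is near the corner; the others are stuck at tote (-72,11) and (-24,60), because friction along the walls is higher than expected. I'll tilt more steeply, first favouring -x and then +y, and move out a little to keep joint 4 off its limit.

Run:
```python
from scipy.spatial.transform import Rotation as R
f=R.from_rotvec
A=f([-.31,-.31,0]);B=f([-.50,-.24,0]);C=f([-.24,-.50,0]);D=f([-.39,-.39,0])
for p,q in((A,B),(B,C),(C,D)): print((p.inv()*q).as_rotvec().round(3))
```

```text
[-0.186  0.065  0.04 ]
[ 0.248 -0.248 -0.094]
[-0.143  0.105  0.049]
```

Call:
jog_arm:
  motion:
    - [0, 0, 0, -4, 10, -3, 0]
    - [0, 0, 0, -12, 28, -9, 0]
    - [0, 0, 0, -20, 47, -15, 0]
    - [0, 0, 0, -24, 57, -18, 0]
    - [-0.05, 0.02, 0.01, -24, 57, -18, 0]
    - [-0.12, 0.04, 0.025, -24, 57, -18, 0]
    - [-0.17, 0.06, 0.035, -24, 57, -18, 0]
    - [-0.186, 0.065, 0.04, -24, 57, -18, 0]
    - [-0.186, 0.065, 0.04, -24, 57, -18, 0]
    - [-0.186, 0.065, 0.04, -24, 57, -18, 0]

```text
t: 15.85
eef_pos: [0.5249, -0.0518, 0.3041]
tool_rot: [0.242, 0.573, 0.772, 0.127]
contact_force: [0.3, 0.2, -2.4]
gripper_width: 0.173
grasp_force: 78.3
```

```bash
python3 look.py l2; python3 -c "
from h import *
s=bot.get_obs();print(s['q'],rot(s).as_matrix()[2])"
```

```text
15.85 [ 0.52494331 -0.0517976   0.30411326] 0.17277107865484362 [ 0.26677347  0.18215883 -2.43617186]
sc [367. 248.] 0.68 [-72.  19.   9.]
w [239. 160.] 0.94 [-56.  59.   9.]
w [218. 171.] 0.68 [-71.  52.   9.]
w [221. 225.] 0.57 [-71.  15.   9.]
[ 0.58688312 -0.07276845 -0.6386596   2.17933722  0.150907    0.48266416
  0.11603948] [-0.22735251  0.47450747 -0.85038433]
```

That worked: the bar on the +y wall slid to (-56,59). Now I'll favour +y for the other one.

Call:
jog_arm:
  motion:
    - [0.03, -0.03, -0.01, 0, 0, 0, 0]
    - [0.09, -0.09, -0.03, 0, 0, 0, 0]
    - [0.16, -0.16, -0.06, 0, 0, 0, 0]
    - [0.22, -0.22, -0.08, 0, 0, 0, 0]
    - [0.248, -0.248, -0.094, 0, 0, 0, 0]
    - [0.248, -0.248, -0.094, 0, 0, 0, 0]
    - [0.248, -0.248, -0.094, 0, 0, 0, 0]
    - [0.248, -0.248, -0.094, 0, 0, 0, 0]
    - [0.248, -0.248, -0.094, 0, 0, 0, 0]

```text
t: 17.18
eef_pos: [0.5245, -0.0527, 0.3041]
tool_rot: [0.269, 0.574, 0.772, -0.052]
contact_force: [0.6, -0.2, -2.5]
gripper_width: 0.171
grasp_force: 78.3
```

```bash
python3 look.py l3; python3 -c "
from h import *
s=bot.get_obs();print(s['q'],rot(s).as_matrix()[2])"
```

```text
17.175 [ 0.52445759 -0.05268607  0.30409725] 0.17086059982310653 [ 0.64881786 -0.15999476 -2.48784587]
w [216. 170.] 0.89 [-72.  53.   9.]
w [238. 161.] 0.73 [-57.  58.   9.]
w [219. 200.] 0.63 [-71.  33.   9.]
[ 0.4917427   0.07573917 -0.8400844   2.06288674  0.72683343  0.93071777
 -0.46690867] [-0.47403867  0.22819952 -0.85041891]
```

View pics/l3.png

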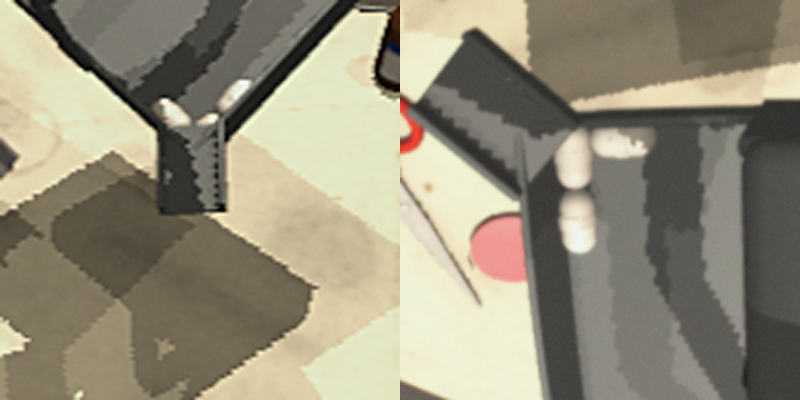

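All three bars are packed together at the lip corner, at tote (-72,53), (-57,58) and (-71,33). I'll settle into a diagonal tilt and check a final time.

Call:
jog_arm:
  motion:
    - [-0.03, 0.02, 0.01, 0, 0, 0, 0]
    - [-0.08, 0.06, 0.03, 0, 0, 0, 0]
    - [-0.12, 0.09, 0.04, 0, 0, 0, 0]
    - [-0.143, 0.105, 0.049, 0, 0, 0, 0]
    - [-0.143, 0.105, 0.049, 0, 0, 0, 0]
    - [-0.143, 0.105, 0.049, 0, 0, 0, 0]
    - [-0.143, 0.105, 0.049, 0, 0, 0, 0]
    - [-0.143, 0.105, 0.049, 0, 0, 0, 0]
    - [-0.143, 0.105, 0.049, 0, 0, 0, 0]

```text
t: 18.5
eef_pos: [0.5246, -0.0521, 0.3038]
tool_rot: [0.269, 0.574, 0.773, 0.04]
contact_force: [0.5, -1.0, -1.9]
gripper_width: 0.171
grasp_force: 78.3
```

```bash
python3 look.py l4
python3 - <<'E'
from h import *
s=bot.get_obs();print(rot(s).as_matrix()[2],abs(s["joint_vel"]).max())
t=bot.read_camera("top")
for n in ("timer","fixative_can","stain_bottle_1","petri_3"): print(n,[(np.round(r["xy"]),round(r["score"],2)) for r in bot.tip_of(n,t)[:2]])
E
```

```text
18.5 [ 0.52463888 -0.05208619  0.30383138] 0.17088678256187825 [ 0.5227323  -0.97397297 -1.93451041]
sc [373. 253.] 0.64 [-72.  34.   9.]
w [236. 159.] 0.91 [-58.  59.   9.]
w [217. 171.] 0.81 [-71.  53.   9.]
w [376.  49.] 0.48 [ 30. 129.   9.]
[-0.36969266  0.37074068 -0.85198514] 0.0065773741327584114
timer [(array([212., 255.]), 0.72)]
fixative_can [(array([274., 166.]), 0.61)]
stain_bottle_1 [(array([415., 237.]), 0.71), (array([432., 267.]), 0.58)]
petri_3 [(array([408., 287.]), 0.86), (array([241., 234.]), 0.4)]
```

View pics/l4.png

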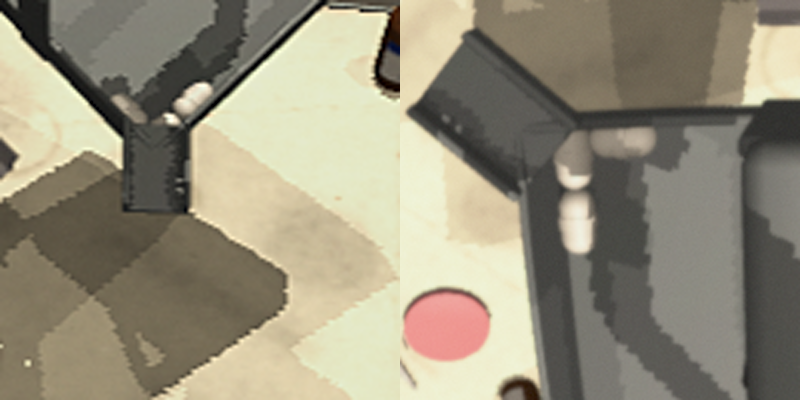

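All three bars rest together in the lip corner, the tote is held steady at about a 31° tilt, and the bystanders haven't moved. Handing in.

```bash
python3 -c "
from station import bot
print(bot.hand_in())"
```

```text
the job is handed in; nothing more can be done
None
```

The job is handed in at about 18.5 s: pedal pressed to its stop and released, and the tote held in the air at about 31° with all three bars packed in the lip corner and the bystanders where they were; the judge's result was not shown.

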